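# Top up the ready rack with an eye-shield case from the green-lidded compartment

### The job

Open only the compartment with the green lid, take out the eye-shield case, and stand it upright in the ready rack between the cases already there and the black sliding stop. Let go of it, then push the stop up snug so that the three cases stand together against the green end wall with no gaps. Leave the green lid standing open for restocking, the other lids shut and everything else on the table where it is.

Things in the scene. Friction and masses are not known exactly. Their poses are not given: they have to be found in the camera images.
- comp_green: The compartment with the green lid: one of four alike white open-topped boxes standing side by side (84 mm apart, along their y axes) on a grey plinth 10 mm high; the order of the colours varies. 90 (x) x 82 (y) x 64 (z) mm outside, walls and floor 3 mm. Origin: centre of its underside, 10 mm above the table. x points from the front (handle side) to the hinge side. Fixed.
- lid_green (a joint): Angle of the green lid in rad: 0 shut, about 1.57 standing upright, 1.9 at its end stop. The hinge runs along y at the top of the far (+x) wall; the free edge swings up and over to the far side. A stiff friction hinge (about 0.07 N m): the lid stays at whatever angle it is left. The lid is a 5 mm plate, 90 x 82 mm, 60 g.
- lid_blue (a joint): Angle of the blue lid in rad: 0 shut, about 1.57 standing upright, 1.9 at its end stop. Like the green lid.
- lid_yellow (a joint): Angle of the yellow lid in rad: 0 shut, about 1.57 standing upright, 1.9 at its end stop. Like the green lid.
- lid_red (a joint): Angle of the red lid in rad: 0 shut, about 1.57 standing upright, 1.9 at its end stop. Like the green lid.
- lid_green_handle (a point): Centre of the green lid's handle: a white round bar 12 mm thick and 24 mm long, along the compartment's y, on a stem 10 mm wide. With the lid shut it is 26 mm above the lid's top face, 73 mm in front of the hinge and 31 mm above it. Pinched on its two ends it can turn between the fingers while the lid is swung up.
- lid_green_hinge (a point): Middle of the green lid's hinge line (the line runs along the compartment's y), at the underside of the lid.
- case_green: The hard eye-shield case to fetch, standing upright in the green compartment (hidden until the lid is open): white with a green band, 64 (x) x 20 (y) x 56 (z) mm, about 80 g, thin side along the compartment's y, close to the middle of it with about 28 mm free on either side. Origin: centre of its underside. z is up when it stands.
- rack: The ready rack, a fixed white trough, open on top: 96 (x) x 232 (y) mm, floor 6 mm thick, low side lips (at x = +-42 to 48 mm) 20 mm high, 84 mm between them. Origin: centre of its underside, on the table. Its green end wall, 60 mm high, is at the +y end with its inner face at y = +105 mm. Cases stand in it with their thin side along the rack's y.
- stop (a joint): Position in m of the rack's black sliding end stop along the rack's +y, towards the green wall: 0 is the farthest from the wall, 0.17 the nearest. Its face is 190 mm from the wall minus this value, so three 20 mm cases packed tight put it at 0.130. Slides with about 2 N of friction and stays where it is left.
- stop_face (a point): Centre of the stop's face that looks to the wall, 37 mm above the table. The stop is an upright plate 80 (x) x 8 (y) mm, its top 65 mm above the table, the 8 mm lying behind this point (-y), with a 30 x 12 x 12 mm block on top (highest point 77 mm above the table).
- rack_case_a: One of the two cases already standing in the rack, near the green wall; same size and look as the one to fetch. Origin: centre of its underside.
- rack_case_b: The other case in the rack, next to rack_case_a on the side of the stop, with a few mm between them.
- pump_bottle: Bystander, to be left where it is: white pump bottle with a blue band, 64 mm across, 175 mm tall. Origin: centre of its underside.
- spray_bottle: Bystander, to be left where it is: white trigger spray bottle with an orange band, 68 mm across, 200 mm tall. Origin: centre of its underside.
- paper_bowl: Bystander, to be left where it is: off-white round paper bowl, 110 mm across, 50 mm tall. Origin: centre of its underside.
- timer: Bystander, to be left where it is: flat white kitchen timer lying on the table, 68 x 72 x 18 mm. Origin: centre of its underside.
- towel_box: Bystander, to be left where it is: clear box of paper towels, 100 x 200 x 80 mm. Origin: centre of its underside.
- spatula_cup: Bystander, to be left where it is: grey cup of wooden spatulas, 64 mm across, 130 mm tall. Origin: centre of its underside.

How it is judged:
On the way, in this order (a step that is already met when the one before it is completed fails the run):
1. the green lid stands open (more than 1.2 rad) (value of joint lid_green above 1.2 rad), for 0.2 s.
2. the case from the green compartment stands upright in the rack between the end wall and the stop, let go of (x of case_green in the frame of rack between -0.014 and 0.014 m and z of case_green in the frame of rack between -0.002 and 0.011 m and y of case_green in the frame of rack between -0.075 and 0.099 m and angle between case_green's own z axis and vertical below 0.12 rad and contact force between the fingers and case_green below 0.1 N), for 0.2 s.
At the end, for the whole second after the job is handed in: The fetched case stands upright on the rack floor (within 14 mm of its centre line, tilt under 0.12 rad), released and at rest; the two other cases stand upright in the rack; the stop is within 5 mm of tight on the three (0.125 to 0.135 m); the green lid is open over 1.1 rad (all of step 2 and y of case_green in the frame of rack above 0.035 m and value of joint stop between 0.125 and 0.135 m and value of joint lid_green above 1.1 rad and linear speed of case_green below 0.02 m/s and angle between each of rack_case_a, rack_case_b's own z axis and vertical below 0.12 rad and z of each of rack_case_a, rack_case_b in the frame of rack below 0.011 m and x of rack_case_a in the frame of rack between -0.014 and 0.014 m and y of each of rack_case_a, rack_case_b in the frame of rack above -0 m and x of rack_case_b in the frame of rack between -0.014 and 0.014 m); the robot touches nothing.
It fails at once if another lid is opened (more than 0.15 rad) (value of joint any of lid_blue, lid_yellow, lid_red above 0.15 rad).
It fails at once if a bystander is moved by more than 30 mm (distance of any of pump_bottle, spray_bottle, paper_bowl, timer, towel_box, spatula_cup from where it was at the start of the episode above 0.03 m).
It also fails if it takes over 67 s, if anything falls off the work surface, if the arm or the gripper's body presses on something with over 40 N, if the wrist force passes 120 N, or if a joint passes its speed limit or range.

### The arm

A 7-joint arm with a two-finger parallel gripper is mounted at the origin on the work surface. World frame = base frame: x ahead of the robot, y to its left, z up, the work surface at z = 0. Lengths are in m, angles in rad, forces in N, time in s.
With the tool pointing down it reaches from about 0.4 to 0.9 m from the base axis. Payload 5.5 kg.
Tool frame: the origin (TCP) lies midway between the tips of the shut fingers; the grasp point (between the pads) lies 19 mm behind it; z points along the fingers, y is the line along which they close (so a half turn about z gives the same grasp; the last joint's range is limited). The gripper opens to 85 mm and grips with 20 to 120 N. Pads are 22 mm wide; open, the fingers measure 114 mm over their backs; the gripper's body (76 mm by 85 mm) begins 54 mm behind the grasp point. The pads swing forward as they close: fully open they stand 13 mm farther back than shut.
Start: joints at [1.43, 0.501, -0.427, 1.55, 0.221, 1.138, -0.21], TCP at [0.255, -0.598, 0.198] pointing down, gripper open.
Joint ranges: [-2.88, 2.88], [-0.31, 2.03], [-1.54, 1.56], [0.2, 2.42], [-1.41, 4.55], [0.19, 2.02], [-2.57, 2.57]. Speed limits (rad/s): [2.57, 2.57, 3.14, 3.14, 3.14, 3.14, 3.14].

### API

Orientations are given as a 3x3 rotation matrix whose columns are the frame's x, y, z axes.
In Python, from station import read_state, snapshot, finish_job gives the robot as it stands. The module is installed in compiled form; this text tells all that it offers.
- The arm moves only by the tool servo_tool, never from a script. Its argument "series" is a list of rows, each an object with "travel": the shift along the tool's x, y, z in mm, a list of three; "yaw": the turn about the tool's z in degrees; "jaw": the opening, from 0 (shut) to 1 (fully open). A call has 1 to 5 rows; each row shifts and turns the commanded pose from where the row before left it, along the tool's axes as they then stand; what a row does not reach is not made up. A row lasts 1/10 s, in which the tool goes at most 50 mm and 8.59 degrees, less where a joint would pass 70% of its speed; a pose out of reach is approached as far as the arm can. A call is refused whole if a number of a shift passes 50 or a number of a turn 8.59, either way. A call with a gripper value outside its range is refused whole. The fingers move at their own pace and stop on an object; "newtons" is the grip in N (left out, the last holds). Time passes only in rows, so rows that do not move let the fingers close. It gives the time, the measured TCP pose, the force, the opening and the grip force at its end, in the units of the state.
- read_state(): the state, without advancing time (a new reading comes with each control period).
- snapshot(name): name is "scene" or "top" or "wrist"; returns a dict with "color" (420x560x3 uint8, blue, green, red), "range_z" (420x560 float32, m along the optical axis (not along the pixel's ray), 0 where there is no reading), "K" (3x3 intrinsics, pixels), "R" (3x3) and "t" (3): a world point X has camera coordinates R X + t. Camera axes: x right, y down, z forward; pixel columns grow to the right and rows downward; lengths in m; the calibration is good to about 2 mm. A picture is of the moment at which its call begins.
- finish_job(): hands the job in; it is judged then, once.
The state is a dict: "clock": time; "joint_positions": joint angles; "qd": joint speeds; "tau": joint torques, N m; "eef_pos": TCP position; "tool_rot": TCP orientation; "wrist_force": force on the tool from outside, world axes, zero at the start; "wrist_torque": the same for the moment, N m; "gripper_width": opening from 0.0 (shut) to 1.0 (fully open); "grip_force": force on a finger pad.
Only numpy, scipy, OpenCV 4.12 (cv2) and the standard library are available. Lean on these libraries where they do the work, as an engineer would, in place of code of your own. Each camera call takes 0.05 s, during which the arm holds its last target. There are 200 camera calls.

## Working session

There is one attempt and no reset: what is moved stays moved. The work goes in short steps, Python scripts to look and compute and a tool call to move; the robot and the scene stay as the last step left them, time stands still between calls to the robot, and variables do not carry over. Pictures are saved under pics/ and viewed, at most 10 in all, crops included, and the job is handed in when it is done.

Besides the shell and the picture viewer there is one more tool, called after "Emit:" by a JSON object that holds its "method" and its "body". servo_tool: Moves the arm, as the interface text tells. Its arguments: {"type":"object","properties":{"series":{"type":"array","items":{"type":"object","properties":{"travel":{"type":"array","items":{"type":"number"}},"yaw":{"type":"number"},"jaw":{"type":"number"}}}},"newtons":{"type":"number"}},"required":["series"]}

```bash
mkdir -p pics; python3 - <<'E'
from station import *
import cv2,numpy as np
s=read_state()
for k in ("clock","eef_pos","tool_rot","gripper_width","wrist_force"): print(k,s[k])
for n in("scene","top"):
    d=snapshot(n);cv2.imwrite(f"pics/{n}0.png",d["color"]);np.savez(f"{n}0.npz",**d)
    print(n,d["K"],d["R"],d["t"])
E
```

```text
clock 0.0
eef_pos [ 0.25503145 -0.59702595  0.19691405]
tool_rot [[ 9.19554392e-01  3.92962032e-01 -7.49576428e-04]
 [ 3.92962743e-01 -9.19552473e-01  1.87911479e-03]
 [ 4.91459073e-05 -2.02250387e-03 -9.99997954e-01]]
gripper_width 0.9971615927632853
wrist_force [ 0.15687382 -0.00997829 -0.29371318]
scene [[469.45704554   0.         272.44780069]
 [  0.         469.45704554 205.74730157]
 [  0.           0.           1.        ]] [[-0.76191296  0.6476063   0.0097325 ]
 [ 0.36909903  0.44649721 -0.81511112]
 [-0.53221663 -0.61745147 -0.57922287]] [ 0.46254492 -0.13839825  1.57070867]
top [[452.16174994   0.         277.95188351]
 [  0.         452.16174994 216.77851069]
 [  0.           0.           1.        ]] [[ 2.38394517e-02 -9.99715750e-01  3.16862399e-04]
 [-9.94480606e-01 -2.37470051e-02 -1.02197871e-01]
 [ 1.02176346e-01  2.12122769e-03 -9.94764040e-01]] [-0.02064512  0.64533251  1.2623722 ]
```

View pics/scene0.png

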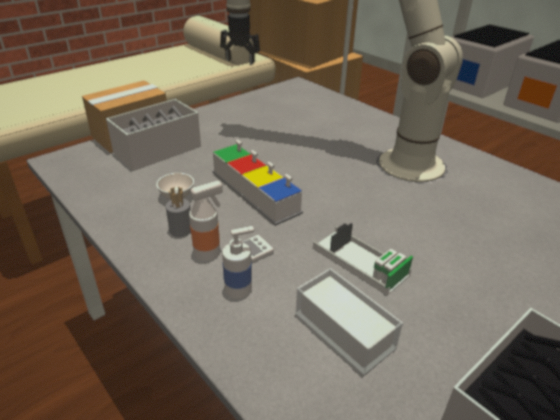

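View pics/top0.png

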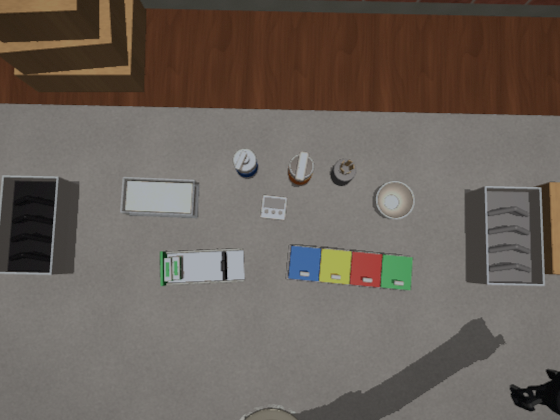

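The top view shows the lids blue, yellow, red and green from left to right at about (305–398, 265–272). The rack is at about (203, 267), with its green wall at the left (col 163), the two cases at 168 and 177, and the black stop at 224. The bystanders are all farther out (rows 150–220).

```bash
cat > h.py <<'E'
import numpy as np, cv2
from station import *
def load(n): return dict(np.load(n))
def cloud(d):
    v,u=np.mgrid[:420,:560]; z=d["range_z"]; K=d["K"]
    c=np.stack([(u-K[0,2])/K[0,0]*z,(v-K[1,2])/K[1,1]*z,z],-1)
    return (c-d["t"])@d["R"]
def ray(d,uv,h):
    uv=np.atleast_2d(uv).astype(float)
    r=np.c_[uv,np.ones(len(uv))]@np.linalg.inv(d["K"]).T@d["R"]; o=-d["R"].T@d["t"]
    return o+r*((h-o[2])/r[:,2])[:,None]
def mask(d,lo,hi,box=None):
    m=cv2.inRange(cv2.cvtColor(d["color"],cv2.COLOR_BGR2HSV),np.array(lo),np.array(hi))
    if box:
        k=np.zeros_like(m);u0,v0,u1,v1=box;k[v0:v1,u0:u1]=255;m&=k
    return m
def rect(d,m,h):
    c=max(cv2.findContours(m,0,2)[0],key=cv2.contourArea)
    p=ray(d,c[:,0,:],h)[:,:2].astype(np.float32)
    return cv2.minAreaRect(p),len(c)
def tri(ds,uvs):  # point from two views
    A=[];b=[]
    for d,uv in zip(ds,uvs):
        o=-d["R"].T@d["t"]; r=d["R"].T@np.linalg.inv(d["K"])@np.r_[uv,1]; r/=np.linalg.norm(r)
        P=np.eye(3)-np.outer(r,r);A.append(P);b.append(P@o)
    return np.linalg.lstsq(np.vstack(A),np.hstack(b),rcond=None)[0]
def cen(m):
    M=cv2.moments(m,True);return np.array([M["m10"],M["m01"]])/M["m00"]
E
python3 - <<'E'
from h import *
t=load("top0.npz");s=load("scene0.npz")
P=cloud(t);S=cloud(s)
cols=dict(blue=((105,100,40),(125,255,255)),yellow=((22,120,80),(35,255,255)),red=((0,120,60),(8,255,255)),green=((45,80,40),(80,255,255)))
for n,(lo,hi) in cols.items():
    m=mask(t,lo,hi,(285,235,420,300)); h=np.median(P[m>0][:,2])
    r,_=rect(t,m,h); b=cen(m)
    ms=mask(s,lo,hi,(205,140,305,220)); hs=np.median(S[ms>0][:,2])
    print(n,h,hs,r,"ctr",ray(t,b,h),"scene",np.median(S[ms>0],0),"tri",tri((t,s),(b,cen(ms))))
m=mask(t,*cols["green"],(155,240,170,300));q=P[m>0];print("wall",q.min(0),q.max(0),rect(t,m,.06)[0])
m=mask(t,(0,0,0),(180,255,60),(215,240,235,290));q=P[m>0];print("stop",np.median(q,0),q.min(0),q.max(0),rect(t,m,.065)[0])
def up(d,b,k=6):
    u0,v0,u1,v1=b;return cv2.resize(d["color"][v0:v1,u0:u1],None,fx=k,fy=k,interpolation=cv2.INTER_CUBIC)
cv2.imwrite("pics/c1.png",np.vstack([up(t,(155,242,255,292),8)[:,:800], cv2.resize(up(t,(285,240,420,300)),(800,200*800//450))[:200]])[:600])
E
```

```text
blue 0.07933993669988885 0.07901040342333635 ((0.5159159302711487, -0.08051031082868576), (0.08204993605613708, 0.08895442634820938), 86.04472351074219) ctr [[ 0.51700382 -0.0806954   0.07933994]] scene [ 0.51963447 -0.07263329  0.0790104 ] tri [ 0.51578357 -0.07976036  0.07533343]
yellow 0.07912436268410743 0.07898218193612694 ((0.5097256898880005, -0.16458366811275482), (0.08333993703126907, 0.08866466581821442), 86.01007080078125) ctr [[ 0.51033225 -0.16427365  0.07912436]] scene [ 0.51228336 -0.15948889  0.07898218] tri [ 0.51042499 -0.16456589  0.07750388]
red 0.07903725890012972 0.07903862816094327 ((0.5036782622337341, -0.24820013344287872), (0.08304614573717117, 0.0886123776435852), 86.00713348388672) ctr [[ 0.5047613  -0.24793206  0.07903726]] scene [ 0.50636083 -0.24361183  0.07903863] tri [ 0.50428868 -0.2479481   0.07682087]
green 0.0790893565704911 0.07903493275377102 ((0.4980504512786865, -0.3312208354473114), (0.08184414356946945, 0.08956143260002136), 85.81086730957031) ctr [[ 0.49896243 -0.33081556  0.07908936]] scene [ 0.50141145 -0.32702556  0.07903493] tri [ 0.49862173 -0.33092678  0.07755316]
wall [ 0.44517257 -0.00799232  0.00749388] [0.53941164 0.32106383 1.32172062] ((0.49279600381851196, 0.30990955233573914), (0.09385606646537781, 0.016677115112543106), 2.8930132389068604)
stop [0.50472924 0.14153769 0.06071617] [0.46586437 0.13780037 0.00623284] [0.54151506 0.14747764 0.08085491] ((0.503563404083252, 0.14189362525939941), (0.07425160706043243, 0.013825878500938416), 2.0387449264526367)
```

View pics/c1.png

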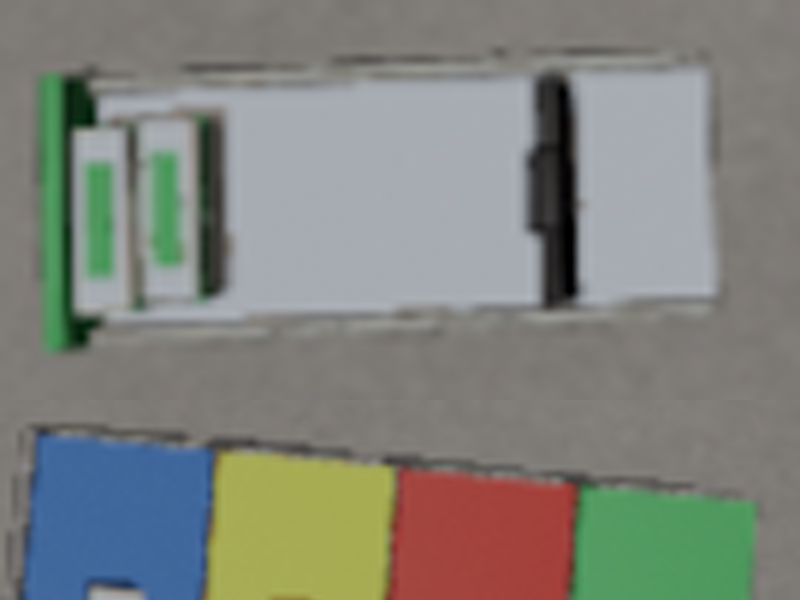

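The top crop shows the rack's green wall at its left end (col 55), the two white cases at 100 and 167, and the black stop at about 553. All four lids are shut. Green lid centre is about (0.498, -0.331), with the compartment at a yaw of about -4.1°. I'll move above the handle now.

Emit:
{"method": "servo_tool", "body": {"series": [{"travel":[0,0,-15],"yaw":6.8,"jaw":1},{"travel":[0,0,-15],"yaw":6.8,"jaw":1},{"travel":[0,0,-10],"yaw":6.8,"jaw":1},{"travel":[0,0,0],"yaw":6.8,"jaw":0.7},{"travel":[35,-45,0],"yaw":0,"jaw":0.7}], "newtons": 30}}

```text
clock: 0.6
eef_pos: [0.2814, -0.5662, 0.2373]
tool_rot: [[0.996, -0.087, -0.004], [-0.087, -0.996, -0.003], [-0.004, 0.004, -1.0]]
wrist_force: [-0.7, -1.1, 0.1]
gripper_width: 0.706
grip_force: 0.0
```

Emit:
{"method": "servo_tool", "body": {"series": [{"travel":[35,-48,0],"yaw":0,"jaw":0.6},{"travel":[30,-48,0],"yaw":0,"jaw":0.6},{"travel":[30,-48,0],"yaw":0,"jaw":0.6},{"travel":[25,-47,0],"yaw":0,"jaw":0.6},{"travel":[15,-46,0],"yaw":0,"jaw":0.6}]}}

```text
clock: 1.1
eef_pos: [0.4262, -0.352, 0.2377]
tool_rot: [[0.998, -0.07, 0.001], [-0.07, -0.998, 0.0], [0.001, -0.0, -1.0]]
wrist_force: [0.4, -0.6, -0.4]
gripper_width: 0.601
grip_force: 0.0
```

Emit:
{"method": "servo_tool", "body": {"series": [{"travel":[0,0,0],"yaw":0,"jaw":0.6},{"travel":[0,0,0],"yaw":0,"jaw":0.6}]}}

```text
clock: 1.3
eef_pos: [0.4254, -0.3528, 0.238]
tool_rot: [[0.998, -0.067, -0.0], [-0.067, -0.998, -0.0], [-0.0, 0.0, -1.0]]
wrist_force: [0.2, -0.6, -0.6]
gripper_width: 0.597
grip_force: 0.0
```

```bash
python3 - <<'E'
from h import *
s=read_state();print(s["clock"],s["eef_pos"],s["tool_rot"],s["gripper_width"])
d=snapshot("wrist");np.savez("w1.npz",**d);cv2.imwrite("pics/w1.png",d["color"]);print(-d["R"].T@d["t"],d["R"][2])
E
```

```text
1.3 [ 0.42535287 -0.3527541   0.23796145] [[ 9.97744890e-01 -6.71192717e-02 -3.70971060e-04]
 [-6.71192950e-02 -9.97744956e-01 -5.06894684e-05]
 [-3.66732264e-04  7.54744741e-05 -9.99999930e-01]] 0.5974426907108524
[ 0.50269633 -0.35742513  0.41371384] [-0.30164972  0.02009765 -0.95320697]
```

View pics/w1.png

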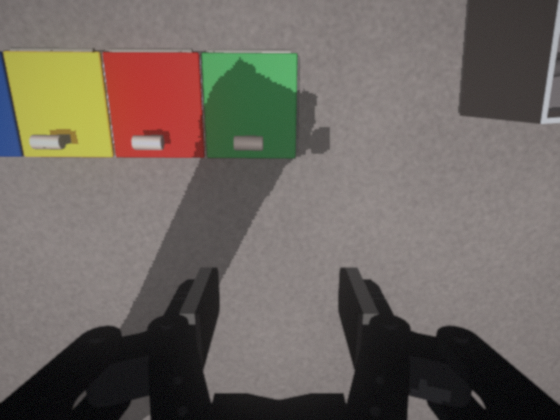

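The wrist view shows the green lid at cols 203–298, rows 52–157, with its handle at about (248, 143). The fingers are below and in front of it. I'll measure the handle by depth and by crossing rays from the two views.

```bash
python3 - <<'E'
from h import *
t=load("top0.npz");w=load("w1.npz");P=cloud(w)
ml=mask(w,(40,80,20),(85,255,255),(195,40,305,165));hl=np.median(P[ml>0][:,2])
c=cv2.convexHull(max(cv2.findContours(ml,0,2)[0],key=cv2.contourArea))
print("lid",hl,cv2.minAreaRect(ray(w,c[:,0],hl)[:,:2].astype(np.float32)))
m=mask(w,(0,0,60),(180,60,255),(228,130,270,156));m[:]=np.where((P[...,2]>.095)&(m>0),255,0)
q=P[m>0];print("handle top",np.percentile(q[:,2],95),cen(m),ray(w,cen(m),.105),cv2.minAreaRect(ray(w,np.argwhere(m>0)[:,::-1],.107)[:,:2].astype(np.float32)))
k=mask(t,(0,0,130),(180,70,255),(389,277,409,288));print(cen(k),(k>0).sum(),ray(t,cen(k),.108),"tri",tri((w,t),(cen(m),cen(k))))
E
```

```text
lid 0.07938424817850179 ((0.4958934783935547, -0.3317197263240814), (0.08118652552366257, 0.088093101978302), 86.20175170898438)
handle top 0.11199781013320459 [247.99767981 142.9675174 ] [[ 0.46774623 -0.32947409  0.105     ]] ((0.4679165482521057, -0.32959437370300293), (0.023602325469255447, 0.011549878865480423), 86.2015380859375)
[398.85714286 282.9047619 ] 42 [[ 0.46893501 -0.33097323  0.108     ]] tri [ 0.46879513 -0.33003149  0.11178901]
```

Emit:
{"method": "servo_tool", "body": {"series": [{"travel":[21,-13,25],"yaw":0,"jaw":0.6},{"travel":[20.5,-13,25],"yaw":0,"jaw":0.6},{"travel":[0,0,40],"yaw":0,"jaw":0.6},{"travel":[0,0,35],"yaw":0,"jaw":0.6},{"travel":[0,0,24],"yaw":0,"jaw":0.6}]}}

```text
clock: 1.85
eef_pos: [0.4654, -0.3326, 0.0858]
tool_rot: [[0.997, -0.074, -0.003], [-0.074, -0.997, 0.001], [-0.003, -0.001, -1.0]]
wrist_force: [0.7, 0.5, -0.4]
gripper_width: 0.6
grip_force: 0.0
```

Emit:
{"method": "servo_tool", "body": {"series": [{"travel":[0,0,0],"yaw":0,"jaw":0.2},{"travel":[0,0,0],"yaw":0,"jaw":0.15},{"travel":[0,0,0],"yaw":0,"jaw":0.15},{"travel":[0,0,0],"yaw":0,"jaw":0.15},{"travel":[0,0,0],"yaw":0,"jaw":0.15}]}}

```text
clock: 2.35
eef_pos: [0.4687, -0.332, 0.0904]
tool_rot: [[0.997, -0.071, 0.002], [-0.071, -0.997, -0.002], [0.002, 0.002, -1.0]]
wrist_force: [0.2, 0.6, 0.4]
gripper_width: 0.149
grip_force: 0.0
```

```bash
python3 - <<'E'
from h import *
d=snapshot("wrist");np.savez("w2.npz",**d);cv2.imwrite("pics/w2.png",d["color"]);s=read_state();print(s["gripper_width"],s["grip_force"],s["eef_pos"])
E
```

```text
0.1472564978021408 0.0 [ 0.46854562 -0.33187484  0.09016513]
```

View pics/w2.png

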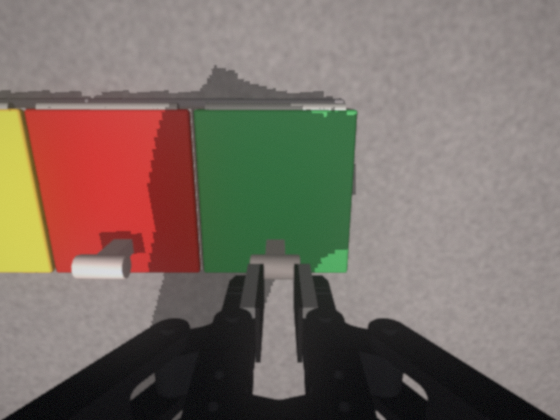

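The wrist view shows the handle at about (275, 266), with the fingertips just below it in the image, starting at row 278. The fingers did not close on the handle, so I'll compare projections.

```bash
python3 - <<'E'
from h import *
w=load("w2.npz");s=read_state()
def pr(X):
    c=w["R"]@X+w["t"];p=w["K"]@c;return p[:2]/p[2],c[2]
e=np.array(s["eef_pos"])
print("tcp",pr(e),"grasp",pr(e+[0,0,.019]),"handle",pr(np.array([.4685,-.3297,.105])))
P=cloud(w)
for u,v in[(275,264),(275,272),(248,285),(304,285),(245,300),(308,300),(255,350),(300,350),(245,320)]: print(u,v,P[v,u])
E
```

```text
tcp (array([279.0119347 , 252.06025819]), np.float64(0.1912543805000663)) grasp (array([279.12696179, 268.18746105]), np.float64(0.17313001147042972)) handle (array([274.65104717, 264.74354247]), np.float64(0.17715988608833966))
275 264 [ 0.47096964 -0.33008508  0.10938373]
275 272 [ 0.46806551 -0.32989146  0.11191295]
248 285 [ 0.48038986 -0.32100573  0.14561833]
304 285 [ 0.47859223 -0.3417636   0.14503874]
245 300 [ 0.48022296 -0.32075555  0.15582302]
308 300 [ 0.47931389 -0.34235589  0.15687163]
255 350 [ 0.46356099 -0.32302519  0.16096162]
300 350 [ 0.46200199 -0.33850615  0.16038954]
245 320 [ 0.48191788 -0.32217901  0.17032513]
```

```bash
python3 - <<'E'
from h import *
for n,e in(("w1.npz",[.42535,-.35275,.23796]),("w2.npz",[.46855,-.33187,.09017])):
    w=load(n);P=cloud(w)-np.array(e)
    z=w["range_z"];v,u=np.mgrid[:420,:560]
    f=(z>0.02)&(P[...,2]>-.03)&(v>230)&(abs(P[...,1])<.06)
    for r in range(255,345,6):
        k=f[r]; 
        if k.any():
            q=P[r][k]; L=q[q[:,1]>0]; 
            print(n,r,k.sum(),u[r][k].min(),u[r][k].max(),"z %.3f..%.3f x %.3f..%.3f y %.3f..%.3f"%(q[:,2].min(),q[:,2].max(),q[:,0].min(),q[:,0].max(),q[:,1].min(),q[:,1].max()))
E
```

```text
w1.npz 267 32 201 356 z 0.039..0.041 x 0.008..0.013 y -0.032..0.032
w1.npz 273 41 198 359 z 0.037..0.047 x 0.005..0.014 y -0.032..0.031
w1.npz 279 64 187 370 z 0.037..0.052 x 0.002..0.014 y -0.037..0.037
w1.npz 285 79 179 378 z 0.038..0.057 x 0.000..0.014 y -0.039..0.039
w1.npz 291 87 176 381 z 0.037..0.061 x -0.004..0.014 y -0.039..0.039
w1.npz 297 94 173 384 z 0.037..0.065 x -0.006..0.013 y -0.039..0.039
w1.npz 303 100 170 387 z 0.038..0.069 x -0.009..0.014 y -0.039..0.039
w1.npz 309 106 166 391 z 0.038..0.073 x -0.011..0.014 y -0.039..0.039
w1.npz 315 111 163 394 z 0.042..0.077 x -0.012..0.015 y -0.037..0.036
w1.npz 321 132 151 406 z 0.047..0.083 x -0.012..0.017 y -0.039..0.039
w1.npz 327 180 96 461 z 0.052..0.085 x -0.011..0.016 y -0.055..0.054
w1.npz 333 230 83 474 z 0.054..0.089 x -0.011..0.018 y -0.057..0.056
w1.npz 339 272 76 481 z 0.058..0.091 x -0.012..0.018 y -0.058..0.057
w2.npz 255 175 173 347 z -0.020..0.016 x -0.010..0.006 y -0.038..0.060
w2.npz 261 175 173 347 z -0.019..0.020 x -0.013..0.005 y -0.037..0.060
w2.npz 267 168 176 347 z -0.019..0.042 x -0.017..0.013 y -0.038..0.059
w2.npz 273 66 246 311 z 0.020..0.047 x -0.003..0.012 y -0.013..0.012
w2.npz 279 66 231 326 z 0.041..0.052 x 0.005..0.013 y -0.019..0.019
w2.npz 285 72 228 329 z 0.042..0.057 x 0.003..0.012 y -0.020..0.019
w2.npz 291 78 226 331 z 0.033..0.061 x -0.004..0.013 y -0.020..0.020
w2.npz 297 80 225 332 z 0.034..0.065 x -0.006..0.012 y -0.020..0.020
w2.npz 303 81 223 334 z 0.035..0.069 x -0.010..0.012 y -0.020..0.020
w2.npz 309 84 222 335 z 0.044..0.076 x -0.007..0.015 y -0.020..0.019
w2.npz 315 98 215 342 z 0.045..0.080 x -0.008..0.015 y -0.020..0.019
w2.npz 321 158 159 398 z 0.046..0.083 x -0.011..0.016 y -0.037..0.037
w2.npz 327 213 149 408 z 0.055..0.086 x -0.007..0.016 y -0.039..0.038
w2.npz 333 246 140 417 z 0.055..0.088 x -0.010..0.016 y -0.041..0.040
w2.npz 339 261 132 427 z 0.062..0.090 x -0.008..0.016 y -0.042..0.041
```

Depth shows the real fingertips about 35 mm above the reported TCP, so the fingers closed above the handle. I'll open, go down watching the wrist force, and grip again.

Emit:
{"method": "servo_tool", "body": {"series": [{"travel":[0,-2,0],"yaw":0,"jaw":0.6},{"travel":[0,0,0],"yaw":0,"jaw":0.6},{"travel":[0,0,10],"yaw":0,"jaw":0.6},{"travel":[0,0,7],"yaw":0,"jaw":0.6},{"travel":[0,0,0],"yaw":0,"jaw":0.6}]}}

```text
clock: 2.9
eef_pos: [0.4668, -0.3286, 0.0702]
tool_rot: [[0.997, -0.071, -0.003], [-0.071, -0.997, 0.002], [-0.003, -0.002, -1.0]]
wrist_force: [0.3, 0.2, -0.1]
gripper_width: 0.598
grip_force: 0.0
```

```bash
python3 - <<'E'
from h import *
s=read_state();e=np.array(s["eef_pos"]);print(e,s["wrist_force"],s["gripper_width"])
w=snapshot("wrist");np.savez("w3.npz",**w);P=cloud(w);cv2.imwrite("pics/w3.png",w["color"])
d=snapshot("scene");np.savez("s3.npz",**d)
a=cv2.resize(d["color"][100:220,180:320],(700,600));cv2.imwrite("pics/s3.png",a)
E
```

```text
[ 0.46682439 -0.32856283  0.07024365] [ 0.30827052  0.16342661 -0.11672663] 0.5978541302358577
```

View pics/s3.png

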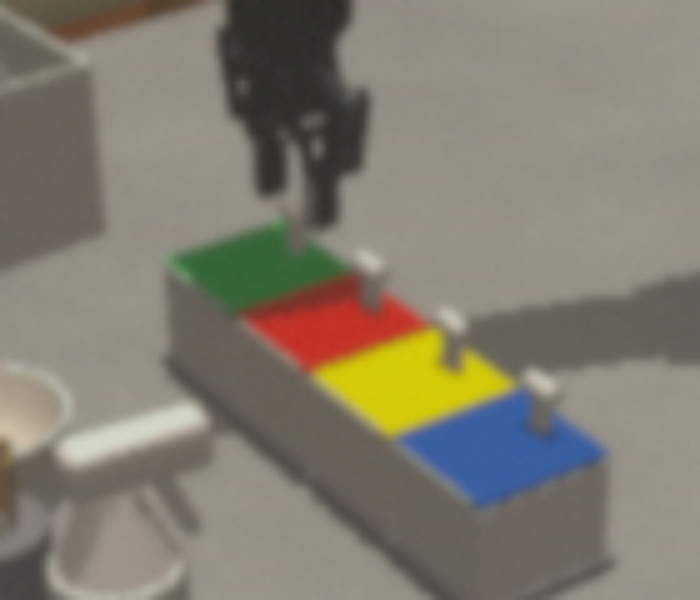

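The scene crop shows the fingertips at (265, 190) and (325, 222), on either side of the handle top at (293, 212). This confirms the tips sit about 35 mm above the reported TCP. I'll go 16 mm lower and close.

Emit:
{"method": "servo_tool", "body": {"series": [{"travel":[1,0,8],"yaw":0,"jaw":0.6},{"travel":[0,0,8],"yaw":0,"jaw":0.6},{"travel":[0,0,0],"yaw":0,"jaw":0.2},{"travel":[0,0,0],"yaw":0,"jaw":0.1},{"travel":[0,0,0],"yaw":0,"jaw":0.1}]}}

```text
clock: 3.5
eef_pos: [0.4688, -0.3302, 0.056]
tool_rot: [[0.997, -0.071, -0.0], [-0.071, -0.997, -0.001], [-0.0, 0.001, -1.0]]
wrist_force: [-1.1, -1.8, -1.0]
gripper_width: 0.272
grip_force: 29.8
```

Emit:
{"method": "servo_tool", "body": {"series": [{"travel":[0,0,0],"yaw":0,"jaw":0.1},{"travel":[0,0,0],"yaw":0,"jaw":0.1}]}}

```text
clock: 3.7
eef_pos: [0.4688, -0.3302, 0.0562]
tool_rot: [[0.997, -0.071, -0.0], [-0.071, -0.997, -0.001], [0.0, 0.001, -1.0]]
wrist_force: [-1.1, -2.6, -1.1]
gripper_width: 0.27
grip_force: 29.8
```

```bash
python3 -c "
import numpy as np
f=np.radians(23+np.linspace(0,104,16));x=-79.3*np.cos(f);z=79.3*np.sin(f)
X=np.round((x-x[0])*2)/2;Z=np.round((z-z[0])*2)/2
print([(float(a),0,float(-b)) for a,b in zip(np.diff(X),np.diff(Z))])"
```

```text
[(4.5, 0, -8.5), (5.0, 0, -8.0), (6.5, 0, -7.5), (7.0, 0, -6.5), (7.5, 0, -5.5), (8.5, 0, -4.5), (9.0, 0, -3.5), (9.0, 0, -2.5), (9.5, 0, -1.5), (9.5, 0, -0.0), (10.0, 0, 0.5), (9.0, 0, 2.5), (9.0, 0, 3.0), (8.5, 0, 4.5), (8.0, 0, 5.0)]
```

Emit:
{"method": "servo_tool", "body": {"series": [{"travel":[4.5,0,-8.5],"yaw":0,"jaw":0.1},{"travel":[5,0,-8],"yaw":0,"jaw":0.1},{"travel":[6.5,0,-7.5],"yaw":0,"jaw":0.1},{"travel":[7,0,-6.5],"yaw":0,"jaw":0.1},{"travel":[7.5,0,-5.5],"yaw":0,"jaw":0.1}]}}

```text
clock: 4.2
eef_pos: [0.4995, -0.3323, 0.0927]
tool_rot: [[0.997, -0.071, -0.001], [-0.071, -0.997, -0.001], [-0.001, 0.001, -1.0]]
wrist_force: [-0.5, -5.8, -7.0]
gripper_width: 0.269
grip_force: 29.7
```

Emit:
{"method": "servo_tool", "body": {"series": [{"travel":[8.5,0,-4.5],"yaw":0,"jaw":0.1},{"travel":[9,0,-3.5],"yaw":0,"jaw":0.1},{"travel":[9,0,-2.5],"yaw":0,"jaw":0.1},{"travel":[9.5,0,-1.5],"yaw":0,"jaw":0.1},{"travel":[9.5,0,0],"yaw":0,"jaw":0.1}]}}

```text
clock: 4.7
eef_pos: [0.5443, -0.3357, 0.1052]
tool_rot: [[0.997, -0.072, -0.002], [-0.072, -0.997, -0.001], [-0.002, 0.001, -1.0]]
wrist_force: [-4.0, -4.9, 0.9]
gripper_width: 0.273
grip_force: 30.5
```

Emit:
{"method": "servo_tool", "body": {"series": [{"travel":[10,0,0.5],"yaw":0,"jaw":0.1},{"travel":[9,0,2.5],"yaw":0,"jaw":0.1},{"travel":[9,0,3],"yaw":0,"jaw":0.1},{"travel":[8.5,0,4.5],"yaw":0,"jaw":0.1},{"travel":[8,0,5],"yaw":0,"jaw":0.1}]}}

```text
clock: 5.2
eef_pos: [0.591, -0.3391, 0.0903]
tool_rot: [[0.997, -0.071, 0.002], [-0.071, -0.997, -0.002], [0.003, 0.002, -1.0]]
wrist_force: [-1.7, -4.8, 3.8]
gripper_width: 0.271
grip_force: 30.1
```

Emit:
{"method": "servo_tool", "body": {"series": [{"travel":[0,0,0],"yaw":0,"jaw":0.5},{"travel":[0,0,0],"yaw":0,"jaw":0.5},{"travel":[0,0,0],"yaw":0,"jaw":0.5},{"travel":[0,0,-40],"yaw":0,"jaw":0.5},{"travel":[0,0,-50],"yaw":0,"jaw":0.5}]}}

```text
clock: 5.7
eef_pos: [0.5869, -0.3359, 0.1761]
tool_rot: [[0.998, -0.07, -0.006], [-0.07, -0.998, 0.005], [-0.006, -0.004, -1.0]]
wrist_force: [0.6, -0.7, 0.3]
gripper_width: 0.502
grip_force: 0.0
```

Emit:
{"method": "servo_tool", "body": {"series": [{"travel":[-10,0,-30],"yaw":0,"jaw":0.5},{"travel":[-50,0,0],"yaw":0,"jaw":0.5},{"travel":[-50,0,0],"yaw":0,"jaw":0.5},{"travel":[-20,0,0],"yaw":0,"jaw":0.42},{"travel":[0,0,0],"yaw":0,"jaw":0.42}]}}

```text
clock: 6.2
eef_pos: [0.4559, -0.3289, 0.2087]
tool_rot: [[0.997, -0.074, -0.002], [-0.074, -0.997, -0.001], [-0.002, 0.001, -1.0]]
wrist_force: [0.6, -1.0, 0.3]
gripper_width: 0.416
grip_force: 0.0
```

Emit:
{"method": "servo_tool", "body": {"series": [{"travel":[0,0,0],"yaw":0,"jaw":0.42},{"travel":[0,0,0],"yaw":0,"jaw":0.42}]}}

```text
clock: 6.4
eef_pos: [0.4611, -0.3281, 0.2088]
tool_rot: [[0.998, -0.07, 0.001], [-0.07, -0.998, 0.0], [0.001, -0.0, -1.0]]
wrist_force: [-1.1, 0.4, 0.3]
gripper_width: 0.42
grip_force: 0.0
```

```bash
python3 - <<'E'
from h import *
s=read_state();print(s["clock"],s["eef_pos"],s["tool_rot"][0],s["gripper_width"])
a=[]
for n in("wrist","top","scene"):
    d=snapshot(n);np.savez(f"{n}4.npz",**d);a.append(d)
cv2.imwrite("pics/w4.png",np.hstack([cv2.resize(a[0]["color"],(480,360)),cv2.resize(a[2]["color"][100:220,180:286],(318,360))]))
E
```

```text
6.4 [ 0.46113764 -0.3281306   0.20877482] [ 0.99757596 -0.06957037  0.00147075] 0.420249338065978
```

View pics/w4.png

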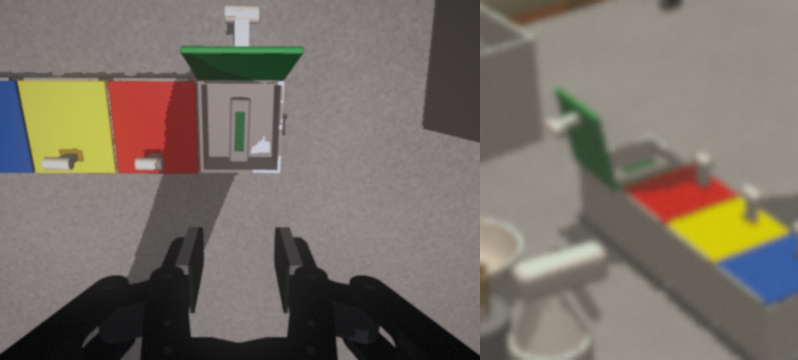

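The lid stands open, leaning away, at about (240, 62) in the left view. The case is in the middle of the compartment at (240, 130), with its green band on top. Next I'll measure the case, its top height, the lid angle and the rack.

```bash
python3 - <<'E'
from h import *
w=load("wrist4.npz");t=load("top4.npz");P=cloud(w);T=cloud(t)
v,u=np.mgrid[:420,:560]
C=np.array([.497,-.3315]);ax=np.array([.9975,-.071]);ay=np.array([.071,.9975])
for n,Q in(("w",P),("t",T)):
    d=Q[...,:2]-C;lx=d@ax;ly=d@ay
    m=(abs(lx)<.038)&(abs(ly)<.034)&(Q[...,2]>.062)&(Q[...,2]<.073)
    q=Q[m];print(n,m.sum(),np.median(q[:,2]),"local x",np.percentile(lx[m],[1,99]),"y",np.percentile(ly[m],[1,99]),cv2.minAreaRect(q[:,:2].astype(np.float32)))
g=mask(w,(40,60,20),(85,255,255),(262,120,300,190));gt=mask(t,(40,60,20),(85,255,255),(388,252,408,290))
h=.069;print("band",ray(w,cen(g),h),"T",cen(gt),ray(t,cen(gt),h),tri((w,t),(cen(g),cen(gt))))
# lid angle
l=mask(w,(40,80,20),(85,255,255),(195,40,370,95));q=P[l>0];A=(q[:,:2]-C)@ax
p=np.polyfit(q[:,2],A,1);print("lid lean",np.pi/2+np.arctan(p[0]),q[:,2].max())
# rack
m=(T[...,1]>.06)&(T[...,1]<.34)&(abs(T[...,0]-.5)<.08)
fl=m&(T[...,2]>.003)&(T[...,2]<.012)&(t["color"].min(-1)>140)
r=cv2.minAreaRect(T[fl][:,:2].astype(np.float32));print("floor",np.median(T[fl][:,2]),r)
top=m&(T[...,2]>.055)&(T[...,2]<.075)&(t["color"].min(-1)>100)&(T[...,1]>.24)
print("casetops",np.median(T[top][:,2]),T[top].min(0),T[top].max(0))
E
```

```text
w 1664 0.0687804335451904 local x [-0.03551099  0.02651146] y [-0.00923846  0.01059581] ((0.4924352169036865, -0.33025288581848145), (0.02030138298869133, 0.06406800448894501), 84.19281005859375)
t 163 0.06806312456642792 local x [-0.03389264  0.02783572] y [-0.00752491  0.01304452] ((0.494429349899292, -0.3287528157234192), (0.020863031968474388, 0.06400476396083832), 83.68505859375)
band [[ 0.49268429 -0.33030958  0.069     ]] T [395.7443609 262.4887218] [[ 0.5230657  -0.33296627  0.069     ]] [ 0.51185775 -0.32471536  0.12582352]
lid lean 1.7223655198220245 0.38466441295491743
floor 0.006224437242629779 ((0.5005834698677063, 0.2013501673936844), (0.08273862302303314, 0.21845360100269318), 3.995767831802368)
casetops 0.06123138375113163 [0.44577716 0.26460376 0.05511466] [0.5393959  0.32405791 0.06989113]
```

Emit:
{"method": "servo_tool", "body": {"series": [{"travel":[14,-0.5,20],"yaw":0.9,"jaw":0.42},{"travel":[14.5,0,40],"yaw":0.9,"jaw":0.42},{"travel":[0,0,30],"yaw":0,"jaw":0.42},{"travel":[0,0,20],"yaw":0,"jaw":0.42},{"travel":[0,0,0],"yaw":0,"jaw":0.42}]}}

```text
clock: 7.05
eef_pos: [0.4864, -0.3284, 0.0948]
tool_rot: [[0.995, -0.101, -0.005], [-0.101, -0.995, 0.005], [-0.006, -0.004, -1.0]]
wrist_force: [-0.6, 0.4, -0.5]
gripper_width: 0.425
grip_force: 0.0
```

```bash
python3 - <<'E'
from h import *
s=read_state();e=np.array(s["eef_pos"]);print(e,s["tool_rot"][0],s["wrist_force"])
w=snapshot("wrist");np.savez("w5.npz",**w);cv2.imwrite("pics/w5.png",w["color"]);P=cloud(w)
v,u=np.mgrid[:420,:560]
m=(P[...,2]>.064)&(P[...,2]<.072)&(np.hypot(P[...,0]-.4935,P[...,1]+.3297)<.034)&(abs((P[...,:2]-[.4935,-.3297])@[.08,.997])<.014)
q=P[m][:,:2];print(m.sum(),cv2.minAreaRect(q.astype(np.float32)),np.median(P[m][:,2]))
E
```

```text
[ 0.48637177 -0.32841953  0.09479024] [ 0.99487045 -0.10102398 -0.00518981] [-0.64553473  0.41367839 -0.54175952]
3401 ((0.49205735325813293, -0.3303232192993164), (0.020026952028274536, 0.06470969319343567), 84.33910369873047) 0.06878869562195909
```

Emit:
{"method": "servo_tool", "body": {"series": [{"travel":[0,0.5,20],"yaw":0,"jaw":0.42},{"travel":[0,0,20],"yaw":0,"jaw":0.42},{"travel":[0,0,20],"yaw":0,"jaw":0.42},{"travel":[0,0,20],"yaw":0,"jaw":0.42},{"travel":[0,0,12],"yaw":0,"jaw":0.42}]}}

```text
clock: 7.6
eef_pos: [0.4889, -0.3313, 0.0067]
tool_rot: [[0.995, -0.102, 0.001], [-0.102, -0.995, -0.001], [0.001, 0.001, -1.0]]
wrist_force: [0.3, 0.2, -0.8]
gripper_width: 0.42
grip_force: 0.0
```

Emit:
{"method": "servo_tool", "body": {"series": [{"travel":[0,0,0],"yaw":0,"jaw":0.42},{"travel":[0,0,0],"yaw":0,"jaw":0.1},{"travel":[0,0,0],"yaw":0,"jaw":0.1},{"travel":[0,0,0],"yaw":0,"jaw":0.1},{"travel":[0,0,0],"yaw":0,"jaw":0.1}], "newtons": 30}}

```text
clock: 8.1
eef_pos: [0.4888, -0.3314, 0.0076]
tool_rot: [[0.995, -0.102, 0.002], [-0.102, -0.995, -0.001], [0.002, 0.001, -1.0]]
wrist_force: [-0.8, 0.5, 4.1]
gripper_width: 0.226
grip_force: 35.8
```

Emit:
{"method": "servo_tool", "body": {"series": [{"travel":[0,0,-20],"yaw":0,"jaw":0.1},{"travel":[0,0,-40],"yaw":0,"jaw":0.1},{"travel":[0,0,-45],"yaw":0,"jaw":0.1},{"travel":[0,0,-45],"yaw":0,"jaw":0.1},{"travel":[0,0,-35],"yaw":-4,"jaw":0.1}]}}

```text
clock: 8.6
eef_pos: [0.4887, -0.3312, 0.1948]
tool_rot: [[1.0, -0.031, 0.002], [-0.031, -1.0, -0.002], [0.002, 0.002, -1.0]]
wrist_force: [0.5, -0.7, -0.2]
gripper_width: 0.223
grip_force: 35.2
```

Emit:
{"method": "servo_tool", "body": {"series": [{"travel":[-10,-20,0],"yaw":-4.5,"jaw":0.1},{"travel":[-10,-35,0],"yaw":0,"jaw":0.1},{"travel":[-10,-45,0],"yaw":0,"jaw":0.1},{"travel":[-10,-45,0],"yaw":0,"jaw":0.1},{"travel":[-5,-45,0],"yaw":0,"jaw":0.1}]}}

```text
clock: 9.1
eef_pos: [0.4346, -0.1411, 0.1917]
tool_rot: [[0.999, 0.045, -0.0], [0.045, -0.999, -0.001], [-0.0, 0.001, -1.0]]
wrist_force: [1.0, 0.8, 0.2]
gripper_width: 0.224
grip_force: 35.2
```

Emit:
{"method": "servo_tool", "body": {"series": [{"travel":[0,-45,0],"yaw":0,"jaw":0.1},{"travel":[0,-45,0],"yaw":0,"jaw":0.1},{"travel":[0,-45,0],"yaw":0,"jaw":0.1},{"travel":[0,-45,0],"yaw":0,"jaw":0.1},{"travel":[0,-45,0],"yaw":0,"jaw":0.1}]}}

```text
clock: 9.6
eef_pos: [0.4252, 0.0839, 0.192]
tool_rot: [[0.999, 0.046, 0.001], [0.046, -0.999, -0.001], [0.001, 0.001, -1.0]]
wrist_force: [0.7, -0.0, -0.6]
gripper_width: 0.228
grip_force: 35.2
```

Emit:
{"method": "servo_tool", "body": {"series": [{"travel":[0,-40,0],"yaw":0,"jaw":0.1},{"travel":[0,-40,0],"yaw":0,"jaw":0.1},{"travel":[0,-20,0],"yaw":0,"jaw":0.1},{"travel":[0,0,0],"yaw":0,"jaw":0.1},{"travel":[0,0,0],"yaw":0,"jaw":0.1}]}}

```text
clock: 10.1
eef_pos: [0.4207, 0.1821, 0.1915]
tool_rot: [[0.999, 0.047, -0.0], [0.047, -0.999, -0.001], [-0.0, 0.001, -1.0]]
wrist_force: [0.8, -0.5, -1.2]
gripper_width: 0.23
grip_force: 35.2
```

```bash
python3 - <<'E'
from h import *
s=read_state();print(s["clock"],s["eef_pos"],s["tool_rot"][0],s["gripper_width"],s["grip_force"])
w=snapshot("wrist");np.savez("w6.npz",**w);cv2.imwrite("pics/w6.png",w["color"])
t=snapshot("top");np.savez("t6.npz",**t)
E
```

```text
10.1 [0.42068311 0.18210075 0.19150206] [ 9.98877626e-01  4.73653823e-02 -9.09986884e-05] 0.22958224782183634 35.23015379905701
```

View pics/w6.png

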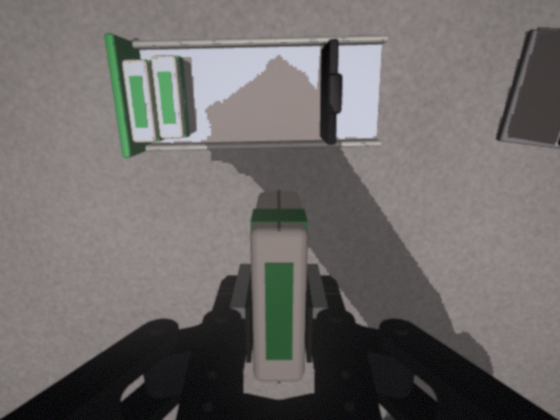

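The wrist view shows the held case upright between the fingers (278, 290). The rack has lips at rows 42 and 145, the green wall at col 120, cases at cols 139 and 168, and the stop at col 331. I'll get the placing pose from these.

```bash
python3 - <<'E'
from h import *
w=load("w6.npz");t=load("t6.npz");P=cloud(w)
R=np.array(read_state()["tool_rot"]);e=np.array(read_state()["eef_pos"])
v,u=np.mgrid[:420,:560];box=(v<160)&(u>100)&(u<395)
lip=box&(P[...,2]>.016)&(P[...,2]<.023)&(u>195)&(u<318)
lines=[]
for sel in(lip&(v<60),lip&(v>130)):
    q=P[sel];p=np.polyfit(q[:,1],q[:,0],1);lines.append(p);print("lip n",sel.sum(),"slope",p[0],"x at y=.2",np.polyval(p,.2),"z",np.median(q[:,2]))
sl=np.mean([l[0] for l in lines]);yaw=np.arctan(-sl)
cx=np.mean([np.polyval(l,.2) for l in lines])
ay=np.array([-np.sin(yaw),np.cos(yaw)]);ax=np.array([np.cos(yaw),np.sin(yaw)])
O=np.array([cx,.2]);print("yaw deg",np.degrees(yaw),"centre at y .2",cx)
L=lambda q:np.c_[(q[:,:2]-O)@ax,(q[:,:2]-O)@ay,q[:,2]]
def rep(n,m):
    q=L(P[m]);print(n,m.sum(),"x",np.percentile(q[:,0],[2,98]),"y",np.percentile(q[:,1],[2,98]),"z",np.median(q[:,2]))
rep("case tops",box&(P[...,2]>.058)&(P[...,2]<.067)&(u>122)&(u<185)&(v>50)&(v<142))
rep("case b",box&(P[...,2]>.058)&(P[...,2]<.067)&(u>154)&(u<185)&(v>50)&(v<142))
rep("stop top",box&(P[...,2]>.062)&(P[...,2]<.068)&(u>310))
rep("stop blk",box&(P[...,2]>.072)&(P[...,2]<.082)&(u>310))
g=box&(P[...,2]>.055)&(P[...,2]<.064)&(u<132);rep("wall",g)
# held case
h=(v>180)&(abs((P[...,:2]-e[:2])@R[:2,1])<.012)&(P[...,2]>e[2]+.05)&(P[...,2]<e[2]+.075)
q=P[h]-e;print("held top z rel",np.percentile(q[:,2],[5,50,95]),"toolx",np.percentile(q[:,:2]@R[:2,0],[2,98]),"tooly",np.percentile(q[:,:2]@R[:2,1],[2,98]))
print("O",O,"ax",ax,"ay",ay,"tcp local",(e[:2]-O)@ax,(e[:2]-O)@ay)
E
```

```text
lip n 750 slope -0.06594234481575088 x at y=.2 0.5434414473572972 z 0.02194150346035017
lip n 660 slope -0.06794444712943641 x at y=.2 0.4544731235454197 z 0.02192393441556269
yaw deg 3.8298598085343305 centre at y .2 0.4989572854513584
case tops 4240 x [-0.03258537  0.02836755] y [0.06639865 0.11312709] z 0.06178598611957929
case b 1999 x [-0.03117517  0.02959684] y [0.06600291 0.08489776] z 0.06183615024903875
stop top 659 x [-0.03850103  0.03879166] y [-0.0602018 -0.052452 ] z 0.06456803267320171
stop blk 628 x [-0.01353139  0.0140339 ] y [-0.06196149 -0.05051876] z 0.07644663655634654
wall 1756 x [-0.04494325  0.0449152 ] y [0.10233531 0.11951816] z 0.05979009684353424
held top z rel [0.05671054 0.06134826 0.06962696] toolx [-0.02534407  0.03496254] tooly [-0.01155528  0.01018769]
O [0.49895729 0.2       ] ax [0.99776679 0.0667939 ] ay [-0.0667939   0.99776679] tcp local -0.07902499195898235 -0.013962919702482923
```

Emit:
{"method": "servo_tool", "body": {"series": [{"travel":[0,0,0],"yaw":-1.1,"jaw":0.1},{"travel":[37,-22,0],"yaw":0,"jaw":0.1},{"travel":[37.5,-22,20],"yaw":0,"jaw":0.1},{"travel":[0,0,40],"yaw":0,"jaw":0.1},{"travel":[0,0,30],"yaw":0,"jaw":0.1}]}}

```text
clock: 10.7
eef_pos: [0.4932, 0.2303, 0.0995]
tool_rot: [[0.998, 0.064, -0.001], [0.064, -0.998, 0.0], [-0.001, -0.0, -1.0]]
wrist_force: [0.1, -0.2, -0.9]
gripper_width: 0.228
grip_force: 35.2
```

Emit:
{"method": "servo_tool", "body": {"series": [{"travel":[0,0,0],"yaw":0,"jaw":0.1},{"travel":[0,0,0],"yaw":0,"jaw":0.1},{"travel":[0,0,0],"yaw":0,"jaw":0.1}]}}

```text
clock: 11.0
eef_pos: [0.4938, 0.2313, 0.1034]
tool_rot: [[0.998, 0.065, 0.003], [0.065, -0.998, 0.001], [0.003, -0.001, -1.0]]
wrist_force: [0.2, 0.2, -0.4]
gripper_width: 0.226
grip_force: 35.2
```

```bash
python3 - <<'E'
from h import *
s=read_state();e=np.array(s["eef_pos"]);O=np.array([.49896,.2]);ax=np.array([.99777,.0668]);ay=np.array([-.0668,.99777])
print(e,s["tool_rot"][:2],"local",(e[:2]-O)@ax,(e[:2]-O)@ay,s["grip_force"])
E
```

```text
[0.49379856 0.2312542  0.10341486] [[ 9.97904484e-01  6.46428262e-02  2.81879318e-03]
 [ 6.46403346e-02 -9.97908159e-01  9.66318937e-04]] local -0.0030621455218227253 0.031529290735992234 35.19379019737244
```

Position is good. Lowering 101 mm.

Emit:
{"method": "servo_tool", "body": {"series": [{"travel":[-1,1,25],"yaw":0,"jaw":0.1},{"travel":[0,0,25],"yaw":0,"jaw":0.1},{"travel":[0,0,25],"yaw":0,"jaw":0.1},{"travel":[0,0,18],"yaw":0,"jaw":0.1},{"travel":[0,0,4],"yaw":0,"jaw":0.1}]}}

```text
clock: 11.5
eef_pos: [0.4919, 0.2294, 0.0047]
tool_rot: [[0.998, 0.065, 0.0], [0.065, -0.998, -0.0], [0.0, 0.0, -1.0]]
wrist_force: [-0.1, 0.3, -0.1]
gripper_width: 0.228
grip_force: 35.2
```

Emit:
{"method": "servo_tool", "body": {"series": [{"travel":[0,0,2],"yaw":0,"jaw":0.1},{"travel":[0,0,0],"yaw":0,"jaw":0.1},{"travel":[0,0,0],"yaw":0,"jaw":0.1}]}}

```text
clock: 11.8
eef_pos: [0.4926, 0.2304, 0.0039]
tool_rot: [[0.998, 0.065, 0.002], [0.065, -0.998, 0.001], [0.002, -0.001, -1.0]]
wrist_force: [-0.3, 0.2, -1.1]
gripper_width: 0.227
grip_force: 35.2
```

Emit:
{"method": "servo_tool", "body": {"series": [{"travel":[0,0,2],"yaw":0,"jaw":0.1},{"travel":[0,0,0],"yaw":0,"jaw":0.25},{"travel":[0,0,0],"yaw":0,"jaw":0.36},{"travel":[0,0,0],"yaw":0,"jaw":0.36},{"travel":[0,0,0],"yaw":0,"jaw":0.36}]}}

```text
clock: 12.3
eef_pos: [0.4915, 0.23, 0.0006]
tool_rot: [[0.998, 0.065, 0.0], [0.065, -0.998, 0.0], [0.0, -0.0, -1.0]]
wrist_force: [-0.1, 0.5, -1.1]
gripper_width: 0.356
grip_force: 0.0
```

Emit:
{"method": "servo_tool", "body": {"series": [{"travel":[0,0,-10],"yaw":0,"jaw":0.36},{"travel":[0,0,-30],"yaw":0,"jaw":0.36},{"travel":[0,0,-40],"yaw":0,"jaw":0.36},{"travel":[0,0,-40],"yaw":0,"jaw":0.36},{"travel":[0,40,0],"yaw":0,"jaw":0}]}}

```text
clock: 12.8
eef_pos: [0.4971, 0.1986, 0.1274]
tool_rot: [[0.997, 0.074, 0.011], [0.074, -0.997, 0.008], [0.011, -0.007, -1.0]]
wrist_force: [0.0, 0.6, -0.4]
gripper_width: 0.202
grip_force: 0.0
```

Emit:
{"method": "servo_tool", "body": {"series": [{"travel":[-40,40,-20],"yaw":0,"jaw":0},{"travel":[-30,0,-20],"yaw":0,"jaw":0},{"travel":[0,0,0],"yaw":0,"jaw":0},{"travel":[0,0,0],"yaw":0,"jaw":0},{"travel":[0,0,0],"yaw":0,"jaw":0}]}}

```text
clock: 13.3
eef_pos: [0.4339, 0.1528, 0.1575]
tool_rot: [[0.998, 0.065, 0.001], [0.065, -0.998, 0.0], [0.001, -0.0, -1.0]]
wrist_force: [0.4, 0.7, 0.3]
gripper_width: 0.0
grip_force: 0.0
```

```bash
cat > look.py <<'E'
from h import *
import sys
n=sys.argv[1]
s=read_state();e=np.array(s["eef_pos"]);O=np.array([.49896,.2]);ax=np.array([.99777,.0668]);ay=np.array([-.0668,.99777])
print(s["clock"],"tcp",e,"local",(e[:2]-O)@ax,(e[:2]-O)@ay,s["tool_rot"][0],s["gripper_width"],s["wrist_force"])
w=snapshot("wrist");np.savez(n+".npz",**w);cv2.imwrite(f"pics/{n}.png",w["color"]);P=cloud(w)
q=P.reshape(-1,3);c=w["color"].reshape(-1,3)
l=np.c_[(q[:,:2]-O)@ax,(q[:,:2]-O)@ay]
k=(w["range_z"].ravel()>.03)&(abs(l[:,0])<.045)&(l[:,1]<.125)&(l[:,1]>-.11)
dark=c.max(1)<70
def rep(n,m):
    if m.sum()<20: print(n,m.sum());return
    print(n,m.sum(),"x",np.percentile(l[m,0],[2,98]),"y",np.percentile(l[m,1],[2,98]),"z",np.median(q[m,2]))
for i in range(6): pass
tops=k&(q[:,2]>.057)&(q[:,2]<.067)&(abs(l[:,0])<.038)&~dark&(l[:,1]<.112)
y=l[tops,1];h,b=np.histogram(y,np.arange(-.06,.125,.004));print("top hist",[(round(float(a),3),int(x)) for a,x in zip(b,h) if x])
rep("stop",k&dark&(q[:,2]>.06)&(q[:,2]<.068))
rep("stopblk",k&(q[:,2]>.072)&(q[:,2]<.081))
rep("fetched",tops&(l[:,1]<.055))
E
python3 look.py w7
```

```text
13.3 tcp [0.4338544  0.15284454 0.15746927] local -0.06811039429009998 -0.04270124982745042 [0.99786771 0.06526025 0.00106149] 0.00011053258863734334 [0.44032367 0.6701846  0.27823339]
top hist [(-0.06, 19), (0.02, 505), (0.024, 524), (0.028, 499), (0.032, 505), (0.036, 455), (0.04, 41), (0.064, 468), (0.068, 543), (0.072, 504), (0.076, 524), (0.08, 455), (0.084, 107), (0.088, 649), (0.092, 529), (0.096, 511), (0.1, 492), (0.104, 416), (0.108, 34)]
stop 729 x [-0.03853721  0.03813279] y [-0.05961918 -0.05239044] z 0.06466373407849847
stopblk 755 x [-0.01358266  0.01410278] y [-0.0620243  -0.05083723] z 0.07649895609221462
fetched 2585 x [-0.03162216  0.02895991] y [-0.05977738  0.03987434] z 0.06184979130517853
```

View pics/w7.png

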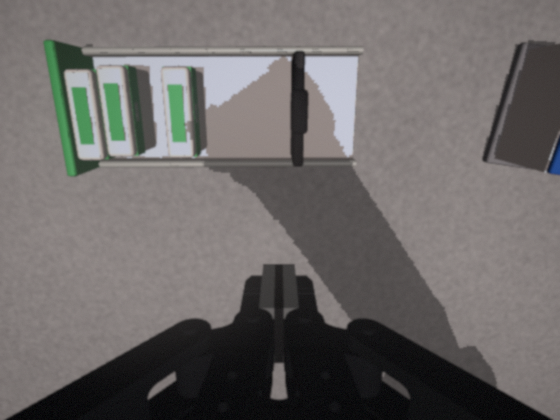

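The wrist view shows the fetched case upright at (178, 112), next to case b at (117, 110), with the stop at (298, 108). It is released cleanly. I'll move the shut fingers behind the stop.

Emit:
{"method": "servo_tool", "body": {"series": [{"travel":[0,23,0],"yaw":0,"jaw":0},{"travel":[34,22,0],"yaw":0,"jaw":0},{"travel":[34,0,20],"yaw":0,"jaw":0},{"travel":[0,0,40],"yaw":0,"jaw":0},{"travel":[0,0,30],"yaw":0,"jaw":0}]}}

```text
clock: 13.85
eef_pos: [0.5045, 0.1125, 0.0645]
tool_rot: [[0.998, 0.064, -0.002], [0.064, -0.998, 0.001], [-0.002, -0.001, -1.0]]
wrist_force: [-0.4, 0.0, -0.2]
gripper_width: -0.006
grip_force: 0.0
```

Emit:
{"method": "servo_tool", "body": {"series": [{"travel":[0,0,25],"yaw":0,"jaw":0},{"travel":[0,0,21],"yaw":0,"jaw":0},{"travel":[0,0,0],"yaw":0,"jaw":0},{"travel":[0,0,0],"yaw":0,"jaw":0}]}}

```text
clock: 14.25
eef_pos: [0.5036, 0.113, 0.0206]
tool_rot: [[0.998, 0.066, -0.002], [0.066, -0.998, 0.001], [-0.002, -0.001, -1.0]]
wrist_force: [-0.0, 0.2, 0.0]
gripper_width: 0.002
grip_force: 0.0
```

```bash
python3 look.py w8; python3 - <<'E'
from h import *
# finger y extent from w7 in the tool frame
w=load("w7.npz");P=cloud(w)-np.array([.43385,.15284,.15747]);y=P[...,:2]@np.array([.065,-.998])
for r in range(264,345,8):
    k=(w["range_z"][r]>.02)&(P[r,:,2]>.02);print(r,y[r][k].min().round(4),y[r][k].max().round(4),P[r,k,2].min().round(3),P[r,k,2].max().round(3))
E
```

```text
14.25 tcp [0.50357103 0.1129603  0.02060307] local -0.001213508978557856 -0.08715361633395859 [ 0.99781015  0.06611804 -0.00182134] 0.0022229794306645873 [-0.0493332   0.21554032  0.02433581]
top hist [(-0.056, 80), (0.016, 20), (0.02, 2105), (0.024, 978), (0.028, 522), (0.032, 199), (0.036, 10)]
stop 1713 x [0.00564674 0.03976248] y [-0.09765934 -0.05354752] z 0.06457003181297746
stopblk 2538 x [-0.00600874  0.01484694] y [-0.09872604 -0.0515137 ] z 0.07632809915727831
fetched 4202 x [-0.03156804  0.0287412 ] y [-0.09068791  0.0339604 ] z 0.06138165267030415
264 -0.0069 0.006 0.036 0.038
272 -0.0071 0.0061 0.044 0.046
280 -0.0135 0.0123 0.043 0.053
288 -0.0138 0.0129 0.049 0.059
296 -0.014 0.0132 0.055 0.065
304 -0.0138 0.013 0.061 0.069
312 -0.0133 0.0124 0.07 0.079
320 -0.03 0.0289 0.069 0.082
328 -0.0331 0.0327 0.07 0.086
336 -0.0365 0.0354 0.07 0.089
344 -0.0392 0.0382 0.07 0.092
```

Emit:
{"method": "servo_tool", "body": {"series": [{"travel":[0,-8,0],"yaw":0,"jaw":0},{"travel":[0,-10,0],"yaw":0,"jaw":0},{"travel":[0,-15,0],"yaw":0,"jaw":0},{"travel":[0,-15,0],"yaw":0,"jaw":0},{"travel":[0,-15,0],"yaw":0,"jaw":0}]}}

```text
clock: 14.8
eef_pos: [0.5004, 0.1768, 0.0218]
tool_rot: [[0.998, 0.066, 0.002], [0.066, -0.998, 0.0], [0.002, -0.0, -1.0]]
wrist_force: [1.7, -2.3, 2.7]
gripper_width: -0.001
grip_force: 1.3
```

Emit:
{"method": "servo_tool", "body": {"series": [{"travel":[0,-10,0],"yaw":0,"jaw":0},{"travel":[0,-6,0],"yaw":0,"jaw":0},{"travel":[0,-6,0],"yaw":0,"jaw":0},{"travel":[0,-6,0],"yaw":0,"jaw":0},{"travel":[0,-5,0],"yaw":0,"jaw":0}]}}

```text
clock: 15.3
eef_pos: [0.4971, 0.2079, 0.0209]
tool_rot: [[0.998, 0.065, -0.001], [0.065, -0.998, -0.001], [-0.001, 0.001, -1.0]]
wrist_force: [-0.0, -2.6, 0.9]
gripper_width: -0.0
grip_force: 1.4
```

```bash
python3 look.py w9
```

```text
15.3 tcp [0.49714447 0.20788335 0.02094658] local -0.001284870049416292 0.007987047039294724 [ 9.97895099e-01  6.48435161e-02 -8.30824925e-04] -0.00045963429192570615 [-0.02693042 -2.60963824  0.88530558]
top hist [(-0.008, 5), (-0.004, 13), (0.0, 55), (0.004, 65), (0.008, 37), (0.012, 60), (0.016, 19), (0.028, 16), (0.032, 456), (0.036, 995), (0.04, 997), (0.044, 967), (0.048, 770), (0.052, 9), (0.064, 1147), (0.068, 1353), (0.072, 1294), (0.076, 1318), (0.08, 1178), (0.084, 242), (0.088, 1814), (0.092, 1372), (0.096, 1314), (0.1, 1260), (0.104, 995), (0.108, 91)]
stop 1751 x [0.00560154 0.03973182] y [-0.00210388  0.03163155] z 0.06458018426397243
stopblk 2443 x [-0.0061292   0.01470238] y [-0.00361129  0.0333988 ] z 0.07646679074556914
fetched 4464 x [-0.01336825  0.03007077] y [0.00462727 0.05106322] z 0.06190748636694448
```

Emit:
{"method": "servo_tool", "body": {"series": [{"travel":[0,-4,0],"yaw":0,"jaw":0},{"travel":[0,-4,0],"yaw":0,"jaw":0},{"travel":[0,-3,0],"yaw":0,"jaw":0},{"travel":[0,-2,0],"yaw":0,"jaw":0},{"travel":[0,0,0],"yaw":0,"jaw":0}]}}

```text
clock: 15.85
eef_pos: [0.4964, 0.2214, 0.021]
tool_rot: [[0.998, 0.066, -0.0], [0.066, -0.998, 0.0], [-0.0, -0.0, -1.0]]
wrist_force: [0.4, -1.2, -0.7]
gripper_width: 0.003
grip_force: 0.5
```

Emit:
{"method": "servo_tool", "body": {"series": [{"travel":[0,-1,0],"yaw":0,"jaw":0},{"travel":[0,-1,0],"yaw":0,"jaw":0},{"travel":[0,0,0],"yaw":0,"jaw":0}]}}

```text
clock: 16.15
eef_pos: [0.4963, 0.2225, 0.021]
tool_rot: [[0.998, 0.065, -0.001], [0.065, -0.998, -0.001], [-0.001, 0.001, -1.0]]
wrist_force: [-1.1, -2.4, -0.6]
gripper_width: -0.002
grip_force: 1.5
```

```bash
python3 look.py w10
```

```text
16.15 tcp [0.49630949 0.22254446 0.02101139] local -0.0011386334172467823 0.022671244069539253 [ 9.97885807e-01  6.49891095e-02 -5.75578540e-04] -0.001564964634944257 [-1.08264716 -2.36092927 -0.58565381]
top hist [(0.008, 12), (0.012, 10), (0.016, 79), (0.02, 35), (0.024, 50), (0.028, 42), (0.032, 11), (0.044, 115), (0.048, 652), (0.052, 1013), (0.056, 987), (0.06, 956), (0.064, 955), (0.068, 1184), (0.072, 1134), (0.076, 1185), (0.08, 1147), (0.084, 479), (0.088, 1611), (0.092, 1350), (0.096, 1290), (0.1, 1278), (0.104, 1034), (0.108, 91)]
stop 1751 x [0.00567803 0.03971228] y [0.01247546 0.04626192] z 0.06460010174841369
stopblk 2454 x [-0.00622013  0.01483355] y [0.01095131 0.04812452] z 0.07646242429186897
fetched 1777 x [-0.01429746  0.03005502] y [0.01715135 0.05482726] z 0.061888169128694846
```

Emit:
{"method": "servo_tool", "body": {"series": [{"travel":[0,-1,0],"yaw":0,"jaw":0},{"travel":[0,-1,0],"yaw":0,"jaw":0},{"travel":[0,0,0],"yaw":0,"jaw":0}]}}

```text
clock: 16.5
eef_pos: [0.4962, 0.2251, 0.021]
tool_rot: [[0.998, 0.065, -0.0], [0.065, -0.998, 0.0], [-0.0, -0.0, -1.0]]
wrist_force: [-0.7, -2.7, -1.3]
gripper_width: 0.002
grip_force: 1.3
```

Emit:
{"method": "servo_tool", "body": {"series": [{"travel":[0,-1,0],"yaw":0,"jaw":0},{"travel":[0,-1,0],"yaw":0,"jaw":0},{"travel":[0,0,0],"yaw":0,"jaw":0}]}}

```text
clock: 16.8
eef_pos: [0.4961, 0.2271, 0.0211]
tool_rot: [[0.998, 0.065, -0.0], [0.065, -0.998, 0.0], [-0.0, -0.0, -1.0]]
wrist_force: [-2.2, -2.6, -1.4]
gripper_width: 0.003
grip_force: 1.5
```

```bash
python3 look.py w11 | egrep -v "hist|fetched"
```

```text
16.8 tcp [0.49614084 0.227063   0.02108635] local -0.0010050651074683184 0.027190970486377395 [ 9.97862441e-01  6.53489294e-02 -2.58172813e-04] 0.0026435042774995065 [-2.2215137  -2.63762902 -1.40844865]
stop 1754 x [0.00576485 0.03961688] y [0.01693199 0.05078172] z 0.06458286727121255
stopblk 2432 x [-0.00599956  0.01470606] y [0.01549359 0.0525843 ] z 0.07647316998431869
```

Emit:
{"method": "servo_tool", "body": {"series": [{"travel":[0,-1,0],"yaw":0,"jaw":0},{"travel":[0,-0.5,0],"yaw":0,"jaw":0},{"travel":[0,0,0],"yaw":0,"jaw":0}]}}

```text
clock: 17.15
eef_pos: [0.4961, 0.2281, 0.0211]
tool_rot: [[0.998, 0.065, -0.0], [0.065, -0.998, -0.001], [-0.0, 0.001, -1.0]]
wrist_force: [-2.6, -3.8, -0.6]
gripper_width: -0.003
grip_force: 2.1
```

Emit:
{"method": "servo_tool", "body": {"series": [{"travel":[0,-1,0],"yaw":0,"jaw":0},{"travel":[0,-0.5,0],"yaw":0,"jaw":0},{"travel":[0,0,0],"yaw":0,"jaw":0}]}}

```text
clock: 17.45
eef_pos: [0.4961, 0.2281, 0.0211]
tool_rot: [[0.998, 0.064, -0.001], [0.064, -0.998, -0.003], [-0.001, 0.003, -1.0]]
wrist_force: [-2.8, -7.5, 2.2]
gripper_width: 0.003
grip_force: 3.7
```

```bash
python3 look.py w12 | egrep -v "fetched"; python3 - <<'E'
from h import *
cv2.imwrite("pics/w12c.png",cv2.resize(load("w12.npz")["color"],(700,525)))
E
```

```text
17.45 tcp [0.4960781  0.2280505  0.02107332] local -0.0010016971557104714 0.02818046259335585 [ 9.97936242e-01  6.42087318e-02 -7.03508462e-04] 0.0027704932804363865 [-2.84263199 -7.51956664  2.24161446]
top hist [(0.012, 4), (0.016, 14), (0.02, 49), (0.024, 69), (0.028, 30), (0.032, 68), (0.036, 18), (0.04, 1), (0.048, 3), (0.052, 438), (0.056, 977), (0.06, 981), (0.064, 962), (0.068, 808), (0.072, 1252), (0.076, 1131), (0.08, 1156), (0.084, 1161), (0.088, 923), (0.092, 1494), (0.096, 1315), (0.1, 1308), (0.104, 1242), (0.108, 926)]
stop 1741 x [0.00582585 0.03967687] y [0.01807914 0.05176874] z 0.06455015018800128
stopblk 2428 x [-0.00596221  0.01479889] y [0.01661485 0.05361125] z 0.07641699388875658
```

View pics/w12c.png

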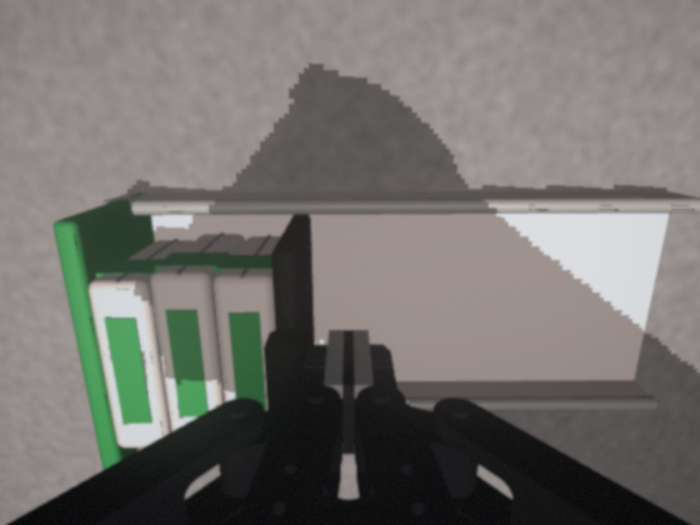

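The wrist view shows the three cases packed against the green wall (cols 125, 187 and 245) with the stop at col 290 touching them. The force rose without motion, so the stack is tight. I'll back off, rise, and check.

Emit:
{"method": "servo_tool", "body": {"series": [{"travel":[0,10,0],"yaw":0,"jaw":0},{"travel":[0,15,0],"yaw":0,"jaw":0},{"travel":[0,5,-30],"yaw":0,"jaw":0},{"travel":[0,0,-45],"yaw":0,"jaw":0},{"travel":[0,0,-45],"yaw":0,"jaw":0}]}}

```text
clock: 18.0
eef_pos: [0.4985, 0.1995, 0.1425]
tool_rot: [[0.998, 0.065, 0.0], [0.065, -0.998, 0.001], [0.0, -0.001, -1.0]]
wrist_force: [1.9, 0.4, 0.8]
gripper_width: 0.0
grip_force: 0.0
```

Emit:
{"method": "servo_tool", "body": {"series": [{"travel":[-35,10,-20],"yaw":0,"jaw":0},{"travel":[-30,0,0],"yaw":0,"jaw":0},{"travel":[0,0,0],"yaw":0,"jaw":0},{"travel":[0,0,0],"yaw":0,"jaw":0},{"travel":[0,0,0],"yaw":0,"jaw":0}]}}

```text
clock: 18.5
eef_pos: [0.4353, 0.1857, 0.1615]
tool_rot: [[0.998, 0.064, 0.002], [0.064, -0.998, 0.001], [0.002, -0.001, -1.0]]
wrist_force: [0.0, 0.7, 0.0]
gripper_width: 0.002
grip_force: 0.0
```

```bash
python3 look.py w13; python3 - <<'E'
from h import *
t=load("top0.npz");d=snapshot("top");T0=cloud(t);T=cloud(d)
# bystander heights unchanged? and lids
m=np.zeros((420,560),bool);m[145:225,110:420]=1
print("changed px among bystanders",(m&(abs(T[...,2]-T0[...,2])>.02)).sum())
for n,(lo,hi,b) in dict(blue=((105,100,40),(125,255,255),(285,240,325,300)),yellow=((22,120,80),(35,255,255),(318,240,355,300)),red=((0,120,60),(8,255,255),(350,240,385,300))).items():
    k=mask(d,lo,hi,b);print(n,(k>0).sum(),(mask(t,lo,hi,b)>0).sum(),np.median(T[k>0][:,2]))
s=snapshot("scene");S=cloud(s);k=mask(s,(45,80,30),(85,255,255),(200,120,250,175));q=S[k>0];q=q[q[:,2]>.08]
p=np.polyfit(q[:,2],q[:,0],1);print("lid",np.pi/2+np.arctan(p[0]),len(q))
E
```

```text
18.5 tcp [0.43529746 0.18571945 0.16151003] local -0.06447450966609028 -0.009996048556802693 [0.99792712 0.06433065 0.00174087] 0.0024243959007164404 [0.00849022 0.7261335  0.02774234]
top hist [(0.048, 36), (0.052, 221), (0.056, 426), (0.06, 491), (0.064, 475), (0.068, 396), (0.072, 551), (0.076, 509), (0.08, 485), (0.084, 479), (0.088, 385), (0.092, 574), (0.096, 495), (0.1, 478), (0.104, 470), (0.108, 361)]
stop 742 x [-0.03770844  0.03794133] y [0.04416268 0.05120422] z 0.06455808877084404
stopblk 745 x [-0.01362478  0.01406129] y [0.04236315 0.05354446] z 0.07647008277385321
fetched 192 x [-0.03249023  0.03552178] y [0.05133977 0.05495673] z 0.06164049286752103
changed px among bystanders 162
blue 929 929 0.07885300786831548
yellow 913 914 0.07899723641883191
red 916 933 0.07918642512480337
lid 2.295986965787274 140
```

```bash
python3 -c "
from station import *
print(finish_job())"
```

```text
the job is handed in; nothing more can be done
None
```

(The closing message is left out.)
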